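# Load the sample boat into the tube furnace

## Robot

A 6-joint arm with a two-finger parallel gripper is mounted at the origin on the work surface. World frame = base frame: x ahead of the robot, y to its left, z up, the work surface at z = 0. Lengths are in m, angles in degrees, forces in N, time in s.
With the tool pointing down it reaches from about 0.3 to 0.75 m from the base axis. Payload 8.5 kg.
Tool frame: the origin (TCP) lies midway between the tips of the shut fingers; the grasp point (between the pads) lies 19 mm behind it (manip.pinch_z is the distance from the TCP to the grasp point, in m); z points along the fingers, y is the line along which they close (so a half turn about z gives the same grasp; the last joint's range is limited). The gripper opens to 88 mm and grips with 3 to 60 N. Pads are 18 mm wide; open, the fingers measure 123 mm over their backs; the gripper's body (75 mm by 187 mm) begins 45 mm behind the grasp point.
Start: joints at [-79.257, 21.807, 74.336, -0, 83.858, -12.336], TCP at [0.216, -0.506, 0.239] pointing down, gripper open.
Joint ranges: [-178.18, 178.18], [-50.72, 133.34], [12.68, 142.11], [-81.47, 261.47], [9.98, 163.14], [-165.26, 165.26]. Speed limits (degrees/s): [136.94, 136.94, 180, 180, 180, 180].

## Interface

Orientations are given as [roll, pitch, yaw] about the fixed x, y, z axes, in that order (R = Rz(yaw) Ry(pitch) Rx(roll)).
In Python, from station import readout, imaging, workorder, manip gives the robot as it stands. The module is installed in compiled form; this text tells all that it offers.
- The arm moves only by the tool send_rows, never from a script. Its argument "moves" is a list of rows, each a list of 7 numbers: the finger opening in mm, from 0 to 88.1, then the shift along the tool's x, y, z as a fraction of full scale, then the turn, a rotation vector about the tool's x, y, z as a fraction of full scale. In form: [[grip, x, y, z, rx, ry, rz], ...]. A call has 1 to 8 rows; each row is the pose to reach, as a shift and turn from the pose commanded when the call began, along the tool's axes at that moment, turning the shorter way round; what a row does not reach only later rows make up. Full scale, the value 1, is 50 cm for a shift and 180 degrees for a turn. A row lasts 1/12 s, in which the tool goes at most 41.7 mm and 7.16 degrees, less where a joint would pass 70% of its speed; a pose out of reach is approached as far as the arm can. A call with a number of a shift or a turn outside -1 to 1 is refused whole. A call with a gripper value outside its range is refused whole. The fingers move at their own pace and stop on an object; "force" is the grip in N (left out, the last holds). Time passes only in rows, so rows that repeat a pose let the fingers close. It gives the time, the measured TCP pose, the force, the opening and the grip force at its end, in the units of the state.
- readout.state(): the state, without advancing time (a new reading comes with each control period).
- imaging.snapshot(name): name is "scene" or "top" or "wrist"; returns (picture, depth): 384x512x3 uint8, blue, green, red; 384x512 float32, m along the optical axis (not along the pixel's ray), 0 where there is no reading.
- imaging.camera_info(name): a dict with "camera_matrix" (3x3 intrinsics, pixels), "world_from_camera" (4x4, takes a point from camera to world coordinates); the wrist camera has in their place "tool_from_camera" (4x4, takes a point from camera to tool coordinates, whose origin is the TCP and whose axes are the flange's). Camera axes: x right, y up, looking along -z (the intrinsics and any distortion apply to the point x, -y, -z); pixel columns grow to the right and rows downward; lengths in m; the calibration is good to about 2 mm. The wrist camera is an equidistant fisheye: a pixel r from the principal point sees the ray r / f radians off the axis. A picture is of the moment at which its call begins: read the wrist's pose just before it. camera_info takes no time and is no camera call.
- workorder.hand_in(): hands the job in; it is judged then, once.
Trained networks look in the newest picture that a camera, given by its name, has taken for a name from the list of things; names that differ only in an ending like _2 or _b are one class to them, and where a whole thing is asked for, a point or a joint stands for the part that bears it (a point fixed in the world has none). Each returns a list of dicts, best first, with "score" (0 to 1); they miss things now and then, are a little off and sometimes report something else, mostly with a low value. They report only what shows in the picture. A call takes as long as a camera call. They do not tell look-alikes from the thing itself.
- imaging.boxes_of(camera, target): "box" ([left, top, right, bottom] in pixels, round what is visible of it).
- imaging.place_of(camera, target): "location" ([column, row] in pixels: a listed point, or the origin of a listed thing).
The state is a dict: "time": time; "joint_positions": joint angles; "dq": joint speeds; "joint_torque": joint torques, N m; "tcp_pos": TCP position; "tool_rot": TCP orientation; "ft_force": force on the tool from outside, world axes, zero at the start; "moment": the same for the moment, N m; "width": opening from 0.0 (shut) to 1.0 (fully open); "finger_force": force on a finger pad.
Only numpy, scipy, OpenCV 4.12 (cv2) and the standard library are available. Lean on these libraries where they do the work, as an engineer would, in place of code of your own. Each camera call takes 0.05 s, during which the arm holds its last target. There are 200 camera calls.

## Task

Load the furnace: set the white sample boat, level, lengthwise into the open end of the quartz tube and let go of it, then slide it along inside the tube with the disc end of the push rod until it sits in the middle of the heated length, beside the thermocouple. Draw the rod out and lay it back in its rest. Do not tip the boat, do not knock the furnace or its tube, and leave the other things on the bench alone.

Things in the scene. Friction and masses are not known exactly. Their poses are not given: they have to be found in the camera images.
- furnace: opened split-tube furnace, fixed: pale grey case 170 x 190 mm (x, y), 135 mm high, lid standing open on its -x side up to 305 mm high. A clear quartz tube runs through it along y, 135 mm above the bench. Origin on the bench under the middle of the tube; y points along the tube from the open mouth inwards, z up. Takes light touches only (under 20 N).
- tube_mouth (a point): centre of the open (-y) end of the quartz tube, on its axis, in the plane of the rim; axes as the furnace. Tube: outside 60, bore 54 mm, 310 mm long, 60 mm outside the case at each end; far end closed. In it the boat rests on its two lower long edges, its centre 7 mm below the axis; carried in 6 mm higher it has 3.5 mm to each side. It stays level only if its centre is over 10 mm inside the rim.
- hot_centre (a point): point on the tube's axis in the middle of the 150 mm heated length, 155 mm inside the mouth; a white thermocouple with a yellow plug points at it; axes as the furnace. Sliding the boat along the tube takes a few newtons; it stays where it is left.
- boat_centre (a point): centre (half-way up) of the sample boat: open white alumina trough 110 mm long (its y), 40 mm wide (x), 24 mm high (z), walls and floor 4 mm, 110 to 200 g, loose, both ends alike, three dark tablets fixed in it. It starts on the fibre board, roughly along the board's y.
- board: pale ceramic fibre board, 85 x 145 x 12 mm (x, y, z), fixed to the bench, on which the boat starts; origin under its centre
- rod_handle (a point): centre of the push rod's handle, on the rod's axis. Handle: brown, 18 x 18 mm square, 110 mm long along y. A steel shaft of 8 mm diameter runs on to +y and ends in a steel disc of 24 mm diameter that pushes the boat. Whole rod 250 mm, 130 g, loose; it balances 57 mm from this point towards the disc. It starts lying in its rest, 55 mm above the bench.
- rod_face (a point): centre of the flat outer face of the push rod's disc, 195 mm from the handle's centre along the rod's y axis
- rest_mid (a point): where the handle's centre belongs when the rod lies in its rest, 55 mm above the bench, rod along the rest's y, disc to +y. Fixed rest: aluminium base 62 mm wide, 8 mm thick, with two forked uprights, 43 mm to -y of this point (under the handle's end) and 145 mm to +y (under the shaft). Forks 24 mm wide inside at the seat, 44 mm at their lips, 20 mm above the seat.
- end_flange: bystander: the tube's loose steel end flange, disc of 90 mm diameter, 32 mm high, lying on the bench before the mouth
- tongs: bystander: steel crucible tongs, 250 mm, lying flat
- crucible: bystander: small white lidded crucible, 56 mm diameter, 52 mm high
- jar: bystander: amber jar, 64 mm diameter, 85 mm high
- beaker: bystander: clear beaker, 70 mm diameter, 85 mm high
- timer: bystander: white bench timer, 35 x 75 x 70 mm
Things that resemble listed ones, but are neither listed nor needed, are in the scene too. What is shaped like the part that bears boat_centre but orange is not meant.

How it is judged:
By the outcome, as a careful person would: the job done as asked, in the order asked, and still so for the second after the job is handed in, with the robot touching nothing.
It also fails if it takes over 54 s, if anything falls off the work surface, if the arm or the gripper's body presses on something with over 40 N, if the wrist force passes 120 N, or if a joint passes its speed limit or range.

## Working session

There is one attempt and no reset: what is moved stays moved. The work goes in short steps, Python scripts to look and compute and a tool call to move; the robot and the scene stay as the last step left them, time stands still between calls to the robot, and variables do not carry over. Pictures are saved under pics/ and viewed, at most 10 in all, crops included, and the job is handed in when it is done.

Besides the shell and the picture viewer there is one more tool, called after "Request:" in YAML: its name, and indented under it one key for each argument. send_rows: Moves the arm, as the interface text tells. Its arguments: {"type":"object","properties":{"moves":{"type":"array"},"force":{"type":"number"}},"required":["moves"]}

```bash
mkdir -p pics; cat > h.py <<'E'
import numpy as np, cv2
from station import readout, imaging, workorder, manip
from scipy.spatial.transform import Rotation as R
def cam(n):
    i=imaging.camera_info(n); return np.array(i["camera_matrix"]),np.array(i["world_from_camera"]),i
def unproj(n,px,d):
    K,T,_=cam(n); u,v=px
    x=(u-K[0,2])/K[0,0]*d; y=(v-K[1,2])/K[1,1]*d
    return (T@[x,-y,-d,1])[:3]
def onplane(n,px,z):
    K,T,_=cam(n); o=T[:3,3]; p=unproj(n,px,1.0); r=p-o
    return o+r*(z-o[2])/r[2]
def proj(n,p):
    K,T,_=cam(n); c=np.linalg.inv(T)@np.r_[p,1]; d=-c[2]
    return np.array([K[0,0]*c[0]/d+K[0,2],-K[1,1]*c[1]/d+K[1,2]])
E
python3 - <<'E'
from h import *
s=readout.state(); print({k:np.round(v,3) for k,v in s.items()}, manip.pinch_z)
out=[]
for n in("scene","top"):
    p,d=imaging.snapshot(n); cv2.imwrite(f"pics/{n}0.png",cv2.resize(p,(800,600))); np.save(f"{n}.npy",d); cv2.imwrite(f"{n}raw.png",p)
    i=imaging.camera_info(n); print(n,{k:np.round(v,3).tolist() if not isinstance(v,str) else v for k,v in i.items()})
    for t in("furnace","tube_mouth","hot_centre","boat_centre","board","rod_handle","rod_face","rest_mid","end_flange"):
        r=imaging.place_of(n,t)
        print(n,t,[(np.round(q["location"],1).tolist(),round(q["score"],2)) for q in r[:3]])
E
```

```text
{'time': np.float64(0.0), 'joint_positions': array([-7.9257e+01,  2.1840e+01,  7.4383e+01, -4.0000e-03,  8.3858e+01,
       -1.2337e+01]), 'dq': array([ 0.028,  0.02 ,  0.018, -0.022, -0.049,  0.048]), 'joint_torque': array([ 0.0000e+00, -4.3793e+01, -2.2456e+01,  7.1000e-02,  3.5000e-02,
       -0.0000e+00]), 'tcp_pos': array([ 0.216, -0.506,  0.238]), 'tool_rot': array([-1.7992e+02, -1.4000e-02,  2.3080e+01]), 'ft_force': array([-0.634,  0.42 ,  0.214]), 'moment': array([-0.063,  0.026,  0.   ]), 'finger_force': np.float64(0.0), 'width': np.float64(1.001)} 0.0187
scene {'camera_matrix': [[432.785, 0.0, 252.83], [0.0, 432.785, 192.688], [0.0, 0.0, 1.0]], 'world_from_camera': [[0.4, -0.778, 0.484, 1.102], [0.916, 0.338, -0.215, -0.33], [0.003, 0.53, 0.848, 1.155], [0.0, 0.0, 0.0, 1.0]]}
scene furnace [([363.1, 181.0], 0.9)]
scene tube_mouth [([325.0, 171.8], 0.61)]
scene hot_centre [([375.4, 158.2], 0.72)]
scene boat_centre [([203.2, 262.6], 0.9), ([112.6, 184.9], 0.82), ([146.4, 292.4], 0.79)]
scene board [([203.9, 258.7], 0.63), ([278.7, 191.6], 0.38)]
scene rod_handle [([211.8, 195.2], 0.89), ([254.3, 297.4], 0.53)]
scene rod_face [([277.9, 192.9], 0.65)]
scene rest_mid [([365.6, 183.9], 0.72), ([211.6, 198.1], 0.71)]
scene end_flange [([293.3, 207.8], 0.96)]
top {'camera_matrix': [[426.336, 0.0, 260.314], [0.0, 426.336, 186.618], [0.0, 0.0, 1.0]], 'world_from_camera': [[-0.019, 0.988, -0.15, 0.335], [-0.999, -0.022, -0.023, -0.063], [-0.026, 0.15, 0.988, 1.431], [0.0, 0.0, 0.0, 1.0]]}
top furnace [([162.3, 190.7], 0.65)]
top tube_mouth [([198.8, 186.0], 0.58)]
top hot_centre [([153.2, 186.0], 0.81)]
top boat_centre [([332.8, 169.6], 0.96), ([385.9, 272.4], 0.84), ([374.9, 163.6], 0.55)]
top board [([330.8, 170.3], 0.8)]
top rod_handle [([305.6, 219.5], 0.51)]
top rod_face [([247.0, 204.6], 0.78)]
top rest_mid [([300.9, 219.8], 0.96)]
top end_flange []
```

View pics/scene0.png

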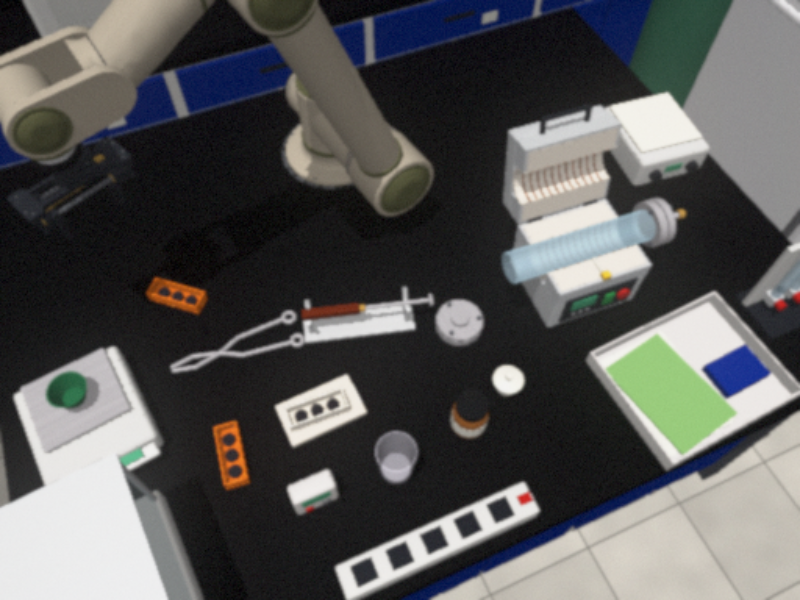

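View pics/top0.png

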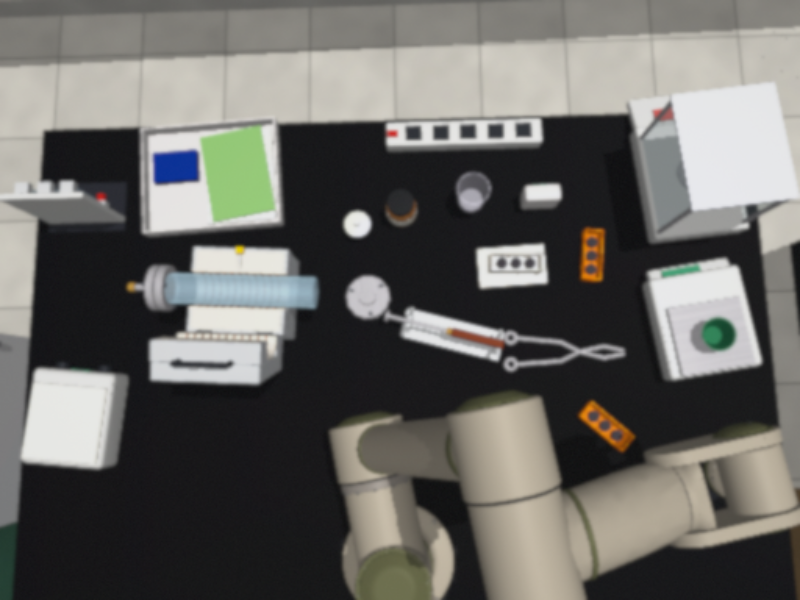

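The pictures show the white boat on its board at about (322,408) in the scene view and (513,264) in the top view, both 800 px wide. The orange look-alikes are elsewhere. The rod lies in its rest with its disc towards the furnace, and the flange sits before the tube mouth at (318,291) in the top view.

```bash
python3 - <<'E'
from h import *
def tri(a,b):
    A=[];B=[]
    for n,px in(("scene",a),("top",b)):
        K,T,_=cam(n);o=T[:3,3];r=unproj(n,px,1)-o;r/=np.linalg.norm(r);P=np.eye(3)-np.outer(r,r);A.append(P);B.append(P@o)
    x=np.linalg.lstsq(np.vstack(A),np.hstack(B),rcond=None)[0]; return np.round(x,4)
pts=dict(mouth=((325,171.8),(198.8,186)),hot=((375.4,158.2),(153.2,186)),furn=((363.1,181),(162.3,190.7)),boat=((203.2,262.6),(332.8,169.6)),board=((203.9,258.7),(330.8,170.3)),face=((277.9,192.9),(247,204.6)),rest=((211.6,198.1),(300.9,219.8)),handle=((211.8,195.2),(305.6,219.5)))
Z=dict(mouth=.135,hot=.135,furn=0,boat=.024,board=0,face=.055,rest=.055,handle=.055)
for k,(a,b) in pts.items(): print(k,tri(a,b),onplane("scene",a,Z[k]).round(4),onplane("top",b,Z[k]).round(4))
print(imaging.camera_info("wrist"))
# top-view geometry: boards & handle by colour
im=cv2.imread("topraw.png")
def rect(mask,win,z,n):
    x0,y0,x1,y1=win; m=np.zeros(mask.shape,np.uint8); m[y0:y1,x0:x1]=mask[y0:y1,x0:x1]
    c,_=cv2.findContours(m,cv2.RETR_EXTERNAL,cv2.CHAIN_APPROX_NONE); c=max(c,key=cv2.contourArea)
    r=cv2.minAreaRect(c); b=cv2.boxPoints(r); w=np.array([onplane("top",p,z) for p in b]); e1=w[1]-w[0];e2=w[2]-w[1]
    print(n,"centre",w.mean(0).round(4),"sides",np.linalg.norm(e1).round(4),np.linalg.norm(e2).round(4),"ang",[round(np.degrees(np.arctan2(e[1],e[0])),1) for e in(e1,e2)])
g=im.min(2)
rect((g>120).astype(np.uint8),(295,145,360,195),.012,"board")
hsv=cv2.cvtColor(im,cv2.COLOR_BGR2HSV)
rect(((hsv[...,1]>110)&(im[...,2]>60)&(im[...,2]>im[...,0]+30)).astype(np.uint8),(280,200,330,235),.062,"handle")
rect((g>120).astype(np.uint8),(255,195,325,235),.008,"rest")
d=np.load("top.npy")
P=[unproj("top",(u,v),d[v,u]) for v in range(170,205) for u in range(100,210) if d[v,u]>0]
P=np.array(P); t=P[(P[:,2]>.145)&(P[:,2]<.175)]
for y in np.arange(.1,.42,.03):
    q=t[abs(t[:,1]-y)<.015]
    if len(q): print(round(y,2),len(q),"xrange",q[:,0].min().round(3),q[:,0].max().round(3),"zmax",np.percentile(q[:,2],95).round(3), "y",q[:,1].min().round(3))
E
```

```text
mouth [0.5368 0.1534 0.1314] [0.5375 0.1466 0.135 ] [0.5383 0.1576 0.135 ]
hot [0.5458 0.3076 0.1229] [0.5536 0.3054 0.135 ] [0.5415 0.2994 0.135 ]
furn [0.5451 0.3035 0.0037] [0.543  0.3044 0.    ] [0.5461 0.3055 0.    ]
boat [ 0.6052 -0.2687  0.0127] [ 0.6124 -0.2632  0.024 ] [ 0.6011 -0.2733  0.024 ]
board [ 0.6003 -0.2619  0.0238] [ 0.5915 -0.2558  0.    ] [ 0.6034 -0.27    0.    ]
face [0.4906 0.0198 0.0321] [0.5047 0.0173 0.055 ] [0.4862 0.0138 0.055 ]
rest [ 0.4333 -0.1646  0.0371] [ 0.4426 -0.1713  0.055 ] [ 0.4333 -0.1592  0.055 ]
handle [ 0.4347 -0.1709  0.0591] [ 0.4333 -0.1672  0.055 ] [ 0.4339 -0.1743  0.055 ]
{'camera_matrix': array([[297.31863964,   0.        , 252.37829546],
       [  0.        , 297.31863964, 189.99255983],
       [  0.        ,   0.        ,   1.        ]]), 'tool_from_camera': array([[ 6.51159893e-04,  9.58062400e-01,  2.86558917e-01,
         7.51770518e-02],
       [ 9.99999787e-01, -6.11094099e-04, -2.29249454e-04,
        -9.62017526e-04],
       [-4.45208196e-05,  2.86559005e-01, -9.58062594e-01,
        -1.45102219e-01],
       [ 0.00000000e+00,  0.00000000e+00,  0.00000000e+00,
         1.00000000e+00]])}
board centre [ 0.6036 -0.2566  0.012 ] sides 0.1507 0.0896 ang [np.float64(-86.9), np.float64(-178.5)]
handle centre [ 0.4443 -0.1707  0.062 ] sides 0.0125 0.1169 ang [np.float64(-15.6), np.float64(-105.3)]
rest centre [ 0.4589 -0.1226  0.008 ] sides 0.0677 0.2366 ang [np.float64(-14.7), np.float64(-105.1)]Traceback (most recent call last):
  File "<stdin>", line 24, in <module>
  File "h.py", line 7, in unproj
    K,T,_=cam(n); u,v=px
          ~~~^^^
  File "h.py", line 5, in cam
    i=imaging.camera_info(n); return np.array(i["camera_matrix"]),np.array(i["world_from_camera"]),i
ValueError: time passes only in moves, steps and waits
```

Request:
send_rows:
  moves:
    - [88,0.897,-0.131,0.02,0,0,-0.389]
    - [88,0.897,-0.131,0.02,0,0,-0.389]
    - [88,0.897,-0.131,0.02,0,0,-0.389]
    - [88,0.897,-0.131,0.02,0,0,-0.389]
    - [88,0.897,-0.131,0.02,0,0,-0.389]
    - [88,0.897,-0.131,0.02,0,0,-0.389]
    - [88,0.897,-0.131,0.02,0,0,-0.389]
    - [88,0.897,-0.131,0.02,0,0,-0.389]

```text
time: 1.67
tcp_pos: [0.5017, -0.3309, 0.2315]
tool_rot: [180.0, 0.0, 80.7]
ft_force: [1.2, -1.2, -0.1]
width: 0.997
finger_force: 0.0
```

Request:
send_rows:
  moves:
    - [88,0.152,0.18,0.12,0,0,-0.067]
    - [88,0.152,0.18,0.12,0,0,-0.067]
    - [88,0.152,0.18,0.12,0,0,-0.067]
    - [88,0.152,0.18,0.12,0,0,-0.067]
    - [88,0.152,0.18,0.12,0,0,-0.067]

```text
time: 2.08
tcp_pos: [0.6026, -0.2706, 0.1693]
tool_rot: [-179.9, -0.1, 92.6]
ft_force: [-0.3, 0.4, 0.6]
width: 0.996
finger_force: 0.0
```

```bash
cat > h.py <<'E'
import numpy as np, cv2, pickle, os
from station import readout, imaging, workorder, manip
from scipy.spatial.transform import Rotation as R
if not os.path.exists("cam.pkl"): pickle.dump({n:imaging.camera_info(n) for n in("scene","top","wrist")},open("cam.pkl","wb"))
CI=pickle.load(open("cam.pkl","rb"))
def pose():
    s=readout.state(); T=np.eye(4); T[:3,:3]=R.from_euler("xyz",s["tool_rot"],degrees=True).as_matrix(); T[:3,3]=s["tcp_pos"]; return T,s
def ray(n,px,T=None):
    K=np.array(CI[n]["camera_matrix"]); x=(px[0]-K[0,2])/K[0,0]; y=(px[1]-K[1,2])/K[1,1]
    if n=="wrist":
        r=np.hypot(x,y)+1e-12; v=np.array([np.sin(r)*x/r,-np.sin(r)*y/r,-np.cos(r)]); M=T@np.array(CI[n]["tool_from_camera"])
    else: v=np.array([x,-y,-1.]); M=np.array(CI[n]["world_from_camera"])
    return M[:3,3],M[:3,:3]@v, v
def onplane(n,px,z,T=None):
    o,r,_=ray(n,px,T); return o+r*(z-o[2])/r[2]
def unproj(n,px,d,T=None):
    o,r,v=ray(n,px,T); return o+r*d/-v[2]
def rect(n,m,z,T=None):
    c,_=cv2.findContours(m.astype(np.uint8),cv2.RETR_EXTERNAL,cv2.CHAIN_APPROX_NONE); c=max(c,key=cv2.contourArea)
    w=np.array([onplane(n,p[0],z,T)[:2] for p in c],np.float32); (cx,cy),(a,b),_=r=cv2.minAreaRect(w)
    q=cv2.boxPoints(r); e=max([q[1]-q[0],q[2]-q[1]],key=np.linalg.norm)
    return np.round([cx,cy,max(a,b),min(a,b),np.degrees(np.arctan2(e[1],e[0]))%180],4)
def cloud(n,d,T=None,step=1):
    return np.array([unproj(n,(u,v),d[v,u],T) for v in range(0,384,step) for u in range(0,512,step) if 0<d[v,u]<3])
E
python3 - <<'E'
from h import *
T,s=pose(); print(s["tcp_pos"],s["tool_rot"])
p,d=imaging.snapshot("wrist"); cv2.imwrite("pics/w1.png",p); np.save("w1.npy",d); np.save("w1T.npy",T)
for t in("boat_centre","board"):
    for q in imaging.place_of("wrist",t)[:3]: print(t,np.round(q["location"],1),round(q["score"],2),onplane("wrist",q["location"],.024 if t!="board" else .012,T).round(4))
P=cloud("wrist",d,T); P=P[(abs(P[:,0]-.603)<.12)&(abs(P[:,1]+.265)<.15)]
for lo,hi in((.008,.018),(.03,.042)):
    q=P[(P[:,2]>lo)&(P[:,2]<hi)]; (c,sz,a)=cv2.minAreaRect(q[:,:2].astype(np.float32)); print(lo,len(q),np.median(q[:,2]).round(4),np.round(c,4),np.round(sz,4),round(a,2))
E
```

```text
[ 0.60255726 -0.27061957  0.16926018] [-1.79854973e+02 -1.15534759e-01  9.26055507e+01]
boat_centre [260.3 172.1] 0.61 [ 0.6107 -0.2628  0.024 ]
0.008 8031 0.0113 [ 0.5911 -0.2443] [0.1396 0.3099] 19.13
0.03 1250 0.0349 [ 0.6094 -0.2623] [0.1099 0.0403] 88.32
```

View pics/w1.png

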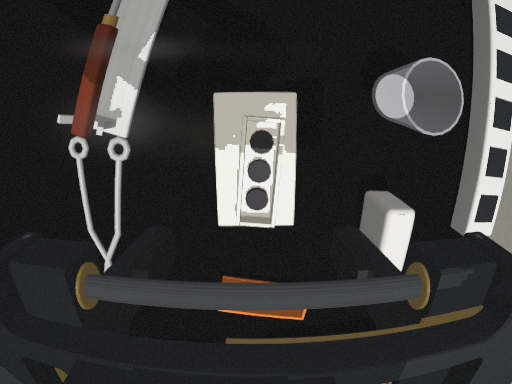

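The wrist view shows the boat at (260,172) on the board, with the timer to its right at (388,228). Depth gives a 110 x 40 mm rectangle, as expected.

```bash
cat >> h.py <<'E'
def plan(pos,yaw,pitch=0,roll=180):
    T,s=pose(); A=T[:3,:3]; d=A.T@(np.array(pos)-T[:3,3])/.5
    r=(R.from_matrix(A).inv()*R.from_euler("xyz",[roll,pitch,yaw],degrees=True)).as_rotvec()/np.pi
    print("plan",np.round(d,4),np.round(r,4))
E
python3 - <<'E'
from h import *
d=np.load("w1.npy");T=np.load("w1T.npy");P=cloud("wrist",d,T)
q=P[(P[:,2]>.055)&(P[:,2]<.09)&(P[:,0]>.6)&(P[:,0]<.8)&(P[:,1]<-.22)&(P[:,1]>-.4)]; print(len(q),q.min(0),q.max(0))
q=P[(P[:,2]>.03)&(P[:,2]<.042)&(abs(P[:,0]-.609)<.03)&(abs(P[:,1]+.262)<.06)]; print(np.percentile(q[:,2],[5,50,95]))
q=P[(P[:,2]>.008)&(P[:,2]<.02)&(abs(P[:,0]-.575)<.015)&(abs(P[:,1]+.262)<.05)]; print("board z",np.percentile(q[:,2],[5,50,95]))
plan([.6083,-.3003,.09],88.3); plan([.6083,-.3003,.016],88.3)
E
```

```text
1765 [ 0.7313592  -0.35120247  0.05500249] [ 0.76670564 -0.28104919  0.07153951]
[0.03244606 0.03489874 0.03603965]
board z [0.00981887 0.01104333 0.01226235]
plan [-0.0539  0.0123  0.1648] [0.0003 0.0003 0.0226]
plan [-0.0538  0.0122  0.3128] [0.0003 0.0003 0.0226]
```

Request:
send_rows:
  moves:
    - [70,-0.054,0.0122,0.165,0,0,0.0226]
    - [70,-0.054,0.0122,0.165,0,0,0.0226]
    - [70,-0.054,0.0122,0.165,0,0,0.0226]
    - [70,-0.054,0.0122,0.24,0,0,0.0226]
    - [70,-0.054,0.0122,0.295,0,0,0.0226]
    - [70,-0.054,0.0122,0.3125,0,0,0.0226]
    - [70,-0.054,0.0122,0.3125,0,0,0.0226]
    - [70,-0.054,0.0122,0.3125,0,0,0.0226]

```text
time: 2.9
tcp_pos: [0.6093, -0.3, 0.0176]
tool_rot: [179.9, 0.1, 88.3]
ft_force: [-0.3, -0.6, 1.1]
width: 0.792
finger_force: 0.0
```

```bash
python3 - <<'E'
from h import *
T,s=pose(); print(s["tcp_pos"],s["tool_rot"],s["ft_force"])
p,d=imaging.snapshot("wrist"); cv2.imwrite("pics/w2.png",p)
P=cloud("wrist",d,T); q=P[(P[:,2]>.031)&(P[:,2]<.042)&(abs(P[:,0]-.609)<.04)&(abs(P[:,1]+.262)<.07)]
print(len(q),cv2.minAreaRect(q[:,:2].astype(np.float32)))
E
```

```text
[ 0.60927114 -0.3000372   0.01759183] [1.79873189e+02 8.49578491e-02 8.83421132e+01] [-0.2632546  -0.60345993  1.06929048]
5706 ((0.6098353266716003, -0.2608761489391327), (0.10688715428113937, 0.0797940194606781), 88.3075942993164)
```

Request:
send_rows:
  moves:
    - [36,0,0,0,0,0,0]
    - [36,0,0,0,0,0,0]
    - [36,0,0,0,0,0,0]
    - [36,0,0,0,0,0,0]
    - [36,0,0,0,0,0,0]
    - [36,0,0,0,0,0,0]
    - [36,0,0,0,0,0,0]
  force: 35

```text
time: 3.53
tcp_pos: [0.6087, -0.2993, 0.0156]
tool_rot: [180.0, 0.0, 88.4]
ft_force: [-1.7, -0.0, 4.9]
width: 0.453
finger_force: 35.0
```

Request:
send_rows:
  moves:
    - [36,0,0,-0.01,0,0,0]
    - [36,0,0,-0.05,0,0,0]
    - [36,0,0,-0.11,0,0,0]
    - [36,0,0,-0.17,0,0,0]
    - [36,0.02,0,-0.24,0,0,0]
    - [36,0.06,0.01,-0.31,0,0,0]
    - [36,0.12,0.02,-0.38,0,0,0]
    - [36,0.19,0.02,-0.45,0,0,0]

```text
time: 4.2
tcp_pos: [0.6213, -0.2129, 0.233]
tool_rot: [180.0, 0.0, 88.3]
ft_force: [1.2, -0.4, -1.4]
width: 0.452
finger_force: 34.9
```

Request:
send_rows:
  moves:
    - [36,0.07,0.004,-0.06,0,0,0]
    - [36,0.14,0.008,-0.12,0,0,0]
    - [36,0.21,0.012,-0.12,0,0,-0.004]
    - [36,0.28,0.016,-0.12,0,0,-0.009]
    - [36,0.35,0.018,-0.12,0,0,-0.009]
    - [36,0.42,0.018,-0.12,0,0,-0.009]
    - [36,0.49,0.018,-0.12,0,0,-0.009]
    - [36,0.56,0.018,-0.12,0,0,-0.009]

```text
time: 4.87
tcp_pos: [0.6377, 0.0681, 0.2911]
tool_rot: [-180.0, -0.0, 90.0]
ft_force: [0.9, 0.5, -2.2]
width: 0.453
finger_force: 34.9
```

Request:
send_rows:
  moves:
    - [36,0.05,0.0,0,0,0,0]
    - [36,0.1,0,0,0,0,0]
    - [36,0.13,0,0,0,0,0]
    - [36,0.14,0,0,0,0,0]
    - [36,0.14,0,0,0,0,0]
    - [36,0.14,0,0,0,0,0]

```text
time: 5.37
tcp_pos: [0.6382, 0.1353, 0.2911]
tool_rot: [-180.0, 0.0, 89.9]
ft_force: [0.4, -0.6, -1.2]
width: 0.449
finger_force: 34.9
```

```bash
python3 - <<'E'
from h import *
T,s=pose(); print(s["tcp_pos"],s["tool_rot"],s["ft_force"],s["width"])
p,d=imaging.snapshot("wrist"); cv2.imwrite("pics/w3.png",p); np.save("w3.npy",d); np.save("w3T.npy",T)
for t in("tube_mouth","hot_centre"):
    for q in imaging.place_of("wrist",t)[:3]: print(t,np.round(q["location"],1),round(q["score"],2),onplane("wrist",q["location"],.135,T).round(4))
P=cloud("wrist",d,T); 
t=P[(P[:,2]>.12)&(P[:,2]<.175)&(P[:,0]>.48)&(P[:,0]<.6)]
for y in np.arange(.12,.42,.02):
    q=t[abs(t[:,1]-y)<.01]
    if len(q)>5: print(round(y,2),len(q),"x",np.percentile(q[:,0],[1,50,99]).round(4),"z",np.percentile(q[:,2],[5,50,98]).round(4))
E
```

```text
[0.6382306  0.13531312 0.2911269 ] [-1.79986864e+02  2.37040119e-02  8.99454974e+01] [ 0.37974851 -0.58388085 -1.19868837] 0.4492845113755042
tube_mouth [158.6 164.1] 0.75 [0.539  0.1493 0.135 ]
hot_centre [160.9  18.2] 0.62 [0.5449 0.3052 0.135 ]
hot_centre [291.  191.8] 0.42 [0.6803 0.1183 0.135 ]
0.14 16 x [0.5541 0.5628 0.5666] z [0.1356 0.1497 0.1576]
0.16 1077 x [0.512  0.5474 0.5681] z [0.141  0.1601 0.1648]
0.18 1148 x [0.5132 0.5475 0.5686] z [0.1405 0.1602 0.1649]
0.2 1194 x [0.5148 0.5494 0.5852] z [0.138  0.1598 0.1649]
0.22 1807 x [0.4816 0.5478 0.5884] z [0.1333 0.1536 0.1648]
0.24 1851 x [0.4813 0.5466 0.5887] z [0.1338 0.1526 0.1647]
0.26 2027 x [0.4813 0.5512 0.5989] z [0.1337 0.1481 0.1648]
0.28 2001 x [0.4813 0.5523 0.5989] z [0.1336 0.1475 0.1646]
0.3 1896 x [0.4814 0.5515 0.5987] z [0.1337 0.1478 0.1647]
0.32 1094 x [0.481  0.535  0.5986] z [0.1333 0.1355 0.1643]
0.34 112 x [0.4804 0.4919 0.512 ] z [0.133  0.1346 0.1363]
```

View pics/w3.png

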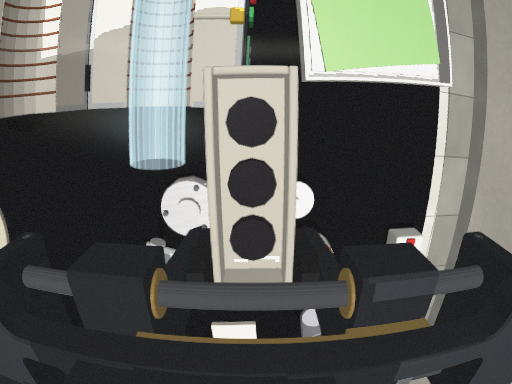

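The wrist view shows the boat held squarely, centred near (251,183). The tube mouth is at (158,164), and depth can be read on the quartz.

```bash
python3 - <<'E'
from h import *
from scipy.optimize import least_squares
d=np.load("w3.npy");T=np.load("w3T.npy");P=cloud("wrist",d,T)
t=P[(P[:,2]>.142)&(P[:,2]<.17)&(P[:,0]>.50)&(P[:,0]<.59)&(P[:,1]>.15)&(P[:,1]<.33)]
f=lambda p:np.hypot(t[:,0]-p[0]-p[1]*(t[:,1]-.15),t[:,2]-p[2]-p[3]*(t[:,1]-.15))*np.cos(p[1]*0)-.03
r=least_squares(f,[.54,.02,.135,0],loss="soft_l1",f_scale=.001); print("x@.15,slope,z,zslope",r.x.round(4),np.median(abs(r.fun)).round(5),len(t))
ax=r.x
top=P[(P[:,2]>.15)&(P[:,2]<.17)&(abs(P[:,0]-ax[0])<.025)&(P[:,1]<.2)]
ys=np.sort(top[:,1]); print("mouth y pct",ys[:8].round(4),np.percentile(ys,[.5,1,2]).round(4))
h=np.histogram(top[:,1],np.arange(.13,.18,.002)); print(h[0])
# boat in tool frame
Q=(np.c_[P,np.ones(len(P))]@np.linalg.inv(T).T)[:,:3]
b=Q[(abs(Q[:,1])<.03)&(Q[:,0]>-.03)&(Q[:,0]<.12)&(Q[:,2]>-.03)&(Q[:,2]<.03)]
print("tool z pct",np.percentile(b[:,2],[2,10,50,90]).round(4))
tz=np.percentile(b[:,2],10)
rim=b[b[:,2]<np.percentile(b[:,2],2)+.006]
A=np.c_[np.ones(len(rim)),rim[:,0],rim[:,1]]; c,*_=np.linalg.lstsq(A,rim[:,2],rcond=None); print("rim plane z=",c.round(4),len(rim))
print(cv2.minAreaRect(rim[:,:2].astype(np.float32)))
E
```

```text
x@.15,slope,z,zslope [5.369e-01 5.280e-02 1.341e-01 3.000e-04] 0.00043 8988
mouth y pct [0.1492 0.1495 0.1497 0.1497 0.1498 0.1498 0.1499 0.1501] [0.1503 0.1507 0.1514]
[ 0  0  0  0  0  0  0  0  0  7 62 92 92 90 86 90 92 86 96 89 92 88 88 91]
tool z pct [-0.0239 -0.0197 -0.0074  0.0008]
rim plane z= [-0.0212  0.025  -0.0018] 5415
((0.040072739124298096, -0.0002248026430606842), (0.059958651661872864, 0.10410596430301666), 89.51422882080078)
```

```bash
python3 - <<'E'
from h import *
for n in("w1","w3"):
    d=np.load(n+".npy");T=np.load(n+"T.npy")
    P=cloud("wrist",d,T)
    if n=="w1": # boat frame on board
        a=np.radians(88.3); c=np.array([.6094,-.2623]); q=P[:,:2]-c; Q=np.c_[q@[np.cos(a),np.sin(a)]+.038,q@[np.sin(a),-np.cos(a)],.016-P[:,2]]
    else: Q=(np.c_[P,np.ones(len(P))]@np.linalg.inv(T).T)[:,:3]
    b=Q[(abs(Q[:,1])<.021)&(abs(Q[:,1])>.0165)&(Q[:,2]>-.035)&(Q[:,2]<.01)&(Q[:,0]>-.015)&(Q[:,0]<.09)]
    xs=[];zs=[]
    for x in np.arange(-.01,.091,.01):
        for sd in(-1,1):
            q=b[(abs(b[:,0]-x)<.005)&(b[:,1]*sd>0)]
            if len(q)>4: xs.append(x);zs.append(np.percentile(q[:,2],25))
    print(n,np.round(np.c_[xs,zs],4)[::2].tolist(),np.polyfit(xs,zs,1).round(4))
    f=Q[(abs(Q[:,1])<.015)&(Q[:,2]>-.03)&(Q[:,2]<.02)&(Q[:,0]>.07)]
    print("front end x",np.percentile(f[:,0],[95,99,99.9]).round(4))
E
```

```text
w1 [[-0.01, -0.0193], [0.0, -0.0192], [0.01, -0.0192], [0.02, -0.0193], [0.03, -0.0197], [0.04, -0.0195], [0.05, -0.0196], [0.06, -0.0197], [0.07, -0.0195], [0.08, -0.0195], [0.09, -0.0198]] [-0.002  -0.0194]
front end x [0.2129 0.2199 0.2224]
w3 [[-0.01, -0.0202], [0.0, -0.0244], [0.01, -0.0236], [0.02, -0.0198], [0.03, -0.0197], [0.04, -0.0198], [0.05, -0.0197], [0.06, -0.0197], [0.07, -0.0196], [0.08, -0.0198], [0.09, -0.0197]] [ 0.0131 -0.0207]
front end x [0.0909 0.0917 0.0919]
```

```bash
python3 - <<'E'
from h import *
plan([.5308,.033,.20],87); plan([.5313,.043,.126],87)
E
```

```text
plan [-0.2042 -0.2146  0.1825] [-0.      0.0001  0.0161]
plan [-0.1842 -0.2136  0.3305] [-0.      0.0001  0.0161]
```

Request:
send_rows:
  moves:
    - [36,-0.03,-0.03,0,0,0,0]
    - [36,-0.08,-0.08,0.02,0,0,0.0161]
    - [36,-0.13,-0.13,0.05,0,0,0.0161]
    - [36,-0.18,-0.18,0.1,0,0,0.0161]
    - [36,-0.204,-0.205,0.15,0,0,0.0161]
    - [36,-0.204,-0.2146,0.1825,0,0,0.0161]
    - [36,-0.204,-0.2146,0.22,0,0,0.0161]
    - [36,-0.204,-0.214,0.26,0,0,0.0161]

```text
time: 6.18
tcp_pos: [0.5309, 0.0331, 0.1612]
tool_rot: [179.9, 0.0, 87.0]
ft_force: [-0.1, 0.6, -1.4]
width: 0.448
finger_force: 34.9
```

```bash
python3 - <<'E'
from h import *
plan([.5311,.039,.126],87)
E
```

```text
plan [ 0.0119 -0.0002  0.0704] [ 0.0005  0.0001 -0.0002]
```

Request:
send_rows:
  moves:
    - [36,0.006,0,0.04,0,0,0]
    - [36,0.012,0,0.07,0,0,0]
    - [36,0.012,0,0.07,0,0,0]
    - [36,0.012,0,0.07,0,0,0]

```text
time: 6.52
tcp_pos: [0.5314, 0.0397, 0.1264]
tool_rot: [-180.0, 0.0, 87.0]
ft_force: [0.9, -0.8, -0.9]
width: 0.455
finger_force: 34.9
```

```bash
python3 - <<'E'
from h import *
T,s=pose(); print(s["tcp_pos"],s["tool_rot"],s["ft_force"],s["width"])
p,d=imaging.snapshot("wrist"); cv2.imwrite("pics/w4.png",p); np.save("w4.npy",d); np.save("w4T.npy",T)
P=cloud("wrist",d,T); u=np.array([.0528,.9986]); n=np.array([.9986,-.0528]); q=P[:,:2]-[.5369,.15]
L=np.c_[q@u,q@n,P[:,2]]
t=L[(L[:,0]>-.002)&(L[:,0]<.04)&(abs(L[:,1])<.032)&(L[:,2]>.14)&(L[:,2]<.172)]
print(len(t)); 
from scipy.optimize import least_squares
if len(t)>30:
    r=least_squares(lambda p:np.hypot(t[:,1]-p[0],t[:,2]-p[1])-.03,[0,.135],loss="soft_l1",f_scale=.001); print("axis off,z",r.x.round(4),np.percentile(t[:,0],[0,2,50,100]).round(4))
b=L[(L[:,0]<-.005)&(L[:,0]>-.06)&(abs(L[:,1])<.03)&(L[:,2]>.135)&(L[:,2]<.152)]
print("boat lat",np.percentile(b[:,1],[1,99]).round(4),"z",np.percentile(b[:,2],[10,50,90]).round(4),"front",np.percentile(b[:,0],99.5).round(4))
E
```

```text
[0.53136953 0.03968124 0.12636935] [-1.79961684e+02  1.00824052e-03  8.70446212e+01] [ 0.91871662 -0.82659836 -0.85032112] 0.45490774532154726
2247
axis off,z [-0.0003  0.134 ] [-0.0003 -0.      0.0025  0.0135]
boat lat [-0.0197  0.0199] z [0.1395 0.1454 0.1465] front -0.0185
```

View pics/w4.png

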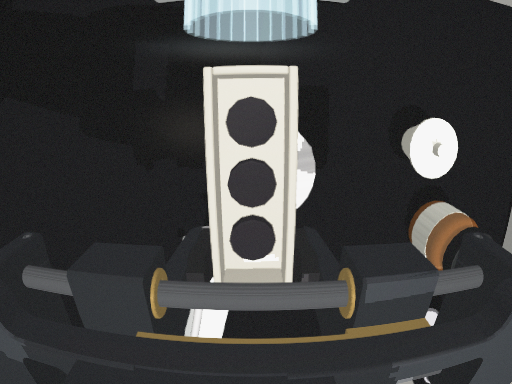

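The wrist view shows the boat's front at (251,70), centred under the tube rim at (250,30). I'll insert it along tool x.

Request:
send_rows:
  moves:
    - [36,0.02,0,0,0,0,0]
    - [36,0.05,0,0,0,0,0]
    - [36,0.08,0,0,0,0,0]
    - [36,0.11,0,0,0,0,0]
    - [36,0.14,0,0,0,0,0]
    - [36,0.165,0,0,0,0,0]
    - [36,0.181,0,0,0,0,0]
    - [36,0.181,0,0,0,0,0]

```text
time: 7.23
tcp_pos: [0.5361, 0.1321, 0.1268]
tool_rot: [179.9, -0.0, 87.2]
ft_force: [-0.4, -0.2, -0.7]
width: 0.453
finger_force: 34.9
```

Request:
send_rows:
  moves:
    - [36,0,0,0.004,0,0,0]
    - [36,0,0,0.008,0,0,0]
    - [36,0,0,0.0105,0,0,0]
    - [36,0,0,0.0105,0,0,0]
    - [36,0,0,0.0105,0,0,0]

```text
time: 7.65
tcp_pos: [0.536, 0.1302, 0.1209]
tool_rot: [-180.0, 0.0, 87.0]
ft_force: [0.4, -0.4, -1.6]
width: 0.452
finger_force: 34.9
```

Request:
send_rows:
  moves:
    - [36,0,0,0.001,0,0,0]
    - [36,0,0,0.002,0,0,0]
    - [36,0,0,0.002,0,0,0]
    - [36,0,0,0.002,0,0,0]

```text
time: 7.98
tcp_pos: [0.5359, 0.1307, 0.12]
tool_rot: [-180.0, 0.0, 87.1]
ft_force: [-0.6, -0.1, -1.8]
width: 0.452
finger_force: 34.9
```

Request:
send_rows:
  moves:
    - [36,0,0,0.001,0,0,0]
    - [36,0,0,0.002,0,0,0]
    - [36,0,0,0.002,0,0,0]
    - [36,0,0,0.002,0,0,0]

```text
time: 8.32
tcp_pos: [0.5358, 0.1307, 0.1192]
tool_rot: [-180.0, -0.0, 87.1]
ft_force: [-2.5, -0.8, 3.4]
width: 0.453
finger_force: 35.0
```

Request:
send_rows:
  moves:
    - [38,0,0,0,0,0,0]
    - [40,0,0,0,0,0,0]
    - [42,0,0,0,0,0,0]
    - [46,0,0,0,0,0,0]
    - [52,0,0,0,0,0,0]
    - [58,0,0,0,0,0,0]
    - [60,0,0,0,0,0,0]
    - [60,0,0,0,0,0,0]
  force: 5

```text
time: 8.98
tcp_pos: [0.536, 0.1307, 0.119]
tool_rot: [180.0, -0.0, 87.1]
ft_force: [-0.4, 0.4, 0.4]
width: 0.683
finger_force: 0.0
```

```bash
python3 - <<'E'
from h import *
T,s=pose(); print(s["tcp_pos"],s["tool_rot"],s["ft_force"],s["width"])
p,d=imaging.snapshot("wrist"); cv2.imwrite("pics/w5.png",p)
P=cloud("wrist",d,T); u=np.array([.0528,.9986]); n=np.array([.9986,-.0528]); q=P[:,:2]-[.5369,.15]
L=np.c_[q@u,q@n,P[:,2]]
b=L[(L[:,0]<-.003)&(L[:,0]>-.05)&(abs(abs(L[:,1])-.018)<.0025)&(L[:,2]>.12)&(L[:,2]<.152)]
for a in np.arange(-.045,0,.006):
    k=b[abs(b[:,0]-a)<.003]; 
    if len(k): print(round(a,3),len(k),np.percentile(k[k[:,1]<0,2],80).round(4) if (k[:,1]<0).any() else None,np.percentile(k[k[:,1]>0,2],80).round(4) if (k[:,1]>0).any() else None)
plan([.5358,.1307,.24],87)
E
```

```text
[0.53603722 0.13070979 0.1190005 ] [ 1.79992315e+02 -2.59515344e-03  8.70867691e+01] [-0.39865867  0.4353568   0.35976679] 0.6825837760213492
-0.033 79 0.1372 0.1335
-0.027 233 0.1382 0.1386
-0.021 227 0.1381 0.1387
-0.015 205 0.1383 0.139
-0.009 19 0.1389 0.139
plan [-0.     -0.0004 -0.242 ] [0.     0.     0.0005]
```

View pics/w5.png

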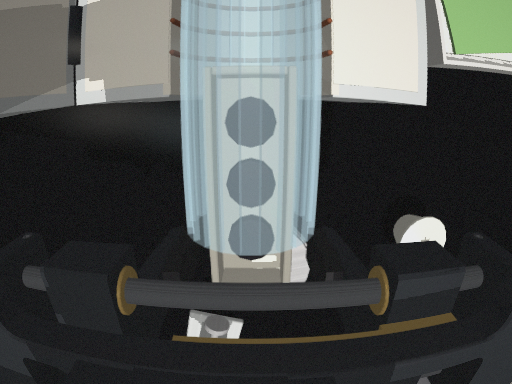

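The wrist view shows the boat lying level and centred in the tube, from (251,70) to (251,280), with the gripper open around its tail. Next is the rod.

Request:
send_rows:
  moves:
    - [60,0,0,-0.03,0,0,0]
    - [60,0,0,-0.09,0,0,0]
    - [60,-0.03,0,-0.16,0,0,0]
    - [60,-0.1,-0.02,-0.2,0,0,0.02]
    - [60,-0.18,-0.05,-0.22,0,0,0.067]
    - [60,-0.26,-0.08,-0.22,0,0,0.067]
    - [60,-0.34,-0.11,-0.2,0,0,0.067]
    - [60,-0.42,-0.14,-0.18,0,0,0.067]

```text
time: 9.7
tcp_pos: [0.4575, -0.0702, 0.2112]
tool_rot: [179.9, 0.0, 75.1]
ft_force: [0.2, -1.1, -0.3]
width: 0.683
finger_force: 0.0
```

Request:
send_rows:
  moves:
    - [60,-0.07,0,0.02,0,0,0]
    - [60,-0.13,0.01,0.03,0,0,0]
    - [60,-0.155,0.01,0.04,0,0,0]
    - [60,-0.155,0.01,0.04,0,0,0]
    - [60,-0.155,0.01,0.04,0,0,0]

```text
time: 10.12
tcp_pos: [0.443, -0.145, 0.1907]
tool_rot: [-180.0, -0.0, 74.9]
ft_force: [0.5, -0.3, -0.2]
width: 0.682
finger_force: 0.0
```

```bash
python3 - <<'E'
from h import *
T,s=pose(); print(s["tcp_pos"],s["tool_rot"],s["ft_force"],s["width"])
p,d=imaging.snapshot("wrist"); cv2.imwrite("pics/w6.png",p); np.save("w6.npy",d); np.save("w6T.npy",T)
for t,z in(("rod_handle",.06),("rod_face",.055),("rest_mid",.055)):
    for q in imaging.place_of("wrist",t)[:2]: print(t,np.round(q["location"],1),round(q["score"],2),onplane("wrist",q["location"],z,T).round(4))
P=cloud("wrist",d,T); print("pts>.05",((P[:,2]>.05)&(P[:,2]<.08)).sum())
hsv=cv2.cvtColor(p,cv2.COLOR_BGR2HSV); m=(hsv[...,1]>120)&(p[...,2].astype(int)>p[...,0].astype(int)+25)&(d>0)
m=cv2.morphologyEx(m.astype(np.uint8),cv2.MORPH_OPEN,np.ones((3,3)))
H=np.array([unproj("wrist",(u,v),d[v,u],T) for v,u in zip(*np.nonzero(m))]); k=H[(H[:,2]>.055)&(H[:,2]<.072)]
print(len(k),np.median(k[:,2]).round(4),cv2.minAreaRect(k[:,:2].astype(np.float32)))
E
```

```text
[ 0.44296853 -0.14502223  0.19065529] [-1.79973647e+02 -2.22269593e-02  7.49410524e+01] [ 0.46526102 -0.25288174 -0.15909261] 0.6819335101987878
rod_handle [261.2 204.7] 0.66 [ 0.4464 -0.169   0.06  ]
rod_face [263.1   6.5] 0.77 [0.4976 0.0168 0.055 ]
rest_mid [261.9 207. ] 0.76 [ 0.4461 -0.1733  0.055 ]
pts>.05 6382
2376 0.0627 ((0.5633636116981506, -0.09890277683734894), (0.36085036396980286, 0.09235039353370667), 30.36128044128418)
```

View pics/w6.png

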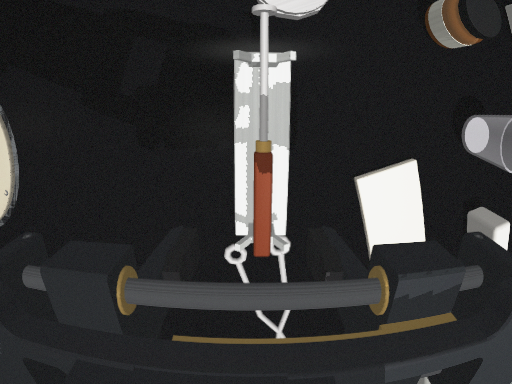

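The wrist view shows the rod straight in its rest, with the handle at (262,205) and the disc at (263,10). The tongs' loops flank the rear of the rest, away from the grasp spot.

```bash
python3 - <<'E'
from h import *
p=cv2.imread("pics/w6.png");d=np.load("w6.npy");T=np.load("w6T.npy")
hsv=cv2.cvtColor(p,cv2.COLOR_BGR2HSV); m=(hsv[...,1]>120)&(p[...,2].astype(int)>p[...,0].astype(int)+25)&(d>0)
m[:,:235]=0;m[:,290:]=0;m[270:]=0
H=np.array([unproj("wrist",(u,v),d[v,u],T) for v,u in zip(*np.nonzero(m))]); k=H[(H[:,2]>.05)&(H[:,2]<.072)]
r=cv2.minAreaRect(k[:,:2].astype(np.float32)); print(len(k),np.percentile(k[:,2],[5,50,95]).round(4),r)
P=np.array([unproj("wrist",(u,v),d[v,u],T) for v in range(0,140) for u in range(240,285) if d[v,u]>0])
sh=P[(P[:,2]>.052)&(P[:,2]<.063)]
a=np.radians(75);u=np.array([np.cos(a),np.sin(a)]);n=np.array([u[1],-u[0]]);c=np.array(r[0])
q=(sh[:,:2]-c); s=q@u;l=q@n
for x in np.arange(.05,.21,.015):
    j=abs(s-x)<.0075
    if j.sum()>3: print(round(x,3),j.sum(),np.median(l[j]).round(4),np.percentile(sh[j,2],80).round(4))
kk=(k[:,:2]-c); print("handle along",np.percentile(kk@u,[.5,99.5]).round(4),"lat slope",np.polyfit(kk@u,kk@n,1))
# rest base
b=np.array([unproj("wrist",(u_,v),d[v,u_],T) for v in range(50,240) for u_ in range(225,300) if d[v,u_]>0]); b=b[(b[:,2]>.003)&(b[:,2]<.013)]
bb=b[:,:2]-c; print("base",cv2.minAreaRect(b[:,:2].astype(np.float32)),np.percentile(bb@n,[1,99]),np.percentile(bb@u,[1,99]))
E
```

```text
1924 [0.0606 0.0628 0.0641] ((0.4482085108757019, -0.16578616201877594), (0.11815131455659866, 0.01709550991654396), 74.4320068359375)
0.065 106 0.0003 0.0582
0.08 130 0.0011 0.0583
0.095 128 0.0006 0.058
0.11 128 0.0006 0.0581
0.125 142 0.0002 0.0582
0.14 271 0.0011 0.0589
0.155 123 0.001 0.0582
0.17 131 0.0011 0.0582
0.185 159 0.0011 0.0611
handle along [-0.0583  0.0584] lat slope [ 0.00316549 -0.00025586]
base ((0.46053484082221985, -0.12594634294509888), (0.22012481093406677, 0.06420841813087463), 74.8091049194336) [-0.02994128  0.03100793] [-0.05873561  0.13969817]
```

```bash
python3 - <<'E'
from h import *
plan([.4512,-.1545,.036],74.8)
E
```

```text
plan [-0.0165  0.0203  0.3102] [0.0002 0.     0.0018]
```

Request:
send_rows:
  moves:
    - [50,-0.0165,0.0203,0.06,0,0,0.001]
    - [50,-0.0165,0.0203,0.13,0,0,0.001]
    - [50,-0.0165,0.0203,0.2,0,0,0.001]
    - [50,-0.0165,0.0203,0.26,0,0,0.001]
    - [50,-0.0165,0.0203,0.295,0,0,0.001]
    - [50,-0.0165,0.0203,0.31,0,0,0.001]
    - [50,-0.0165,0.0203,0.31,0,0,0.001]
    - [50,-0.0165,0.0203,0.31,0,0,0.001]

```text
time: 10.98
tcp_pos: [0.4514, -0.1553, 0.0364]
tool_rot: [179.9, 0.0, 74.9]
ft_force: [-0.4, 0.2, 0.2]
width: 0.568
finger_force: 0.0
```

Request:
send_rows:
  moves:
    - [40,0,0,0,0,0,0]
    - [28,0,0,0,0,0,0]
    - [20,0,0,0,0,0,0]
    - [15,0,0,0,0,0,0]
    - [15,0,0,0,0,0,0]
    - [15,0,0,0,0,0,0]
    - [15,0,0,0,0,0,0]
  force: 45

```text
time: 11.57
tcp_pos: [0.4509, -0.1556, 0.036]
tool_rot: [180.0, 0.0, 74.8]
ft_force: [0.0, 0.6, 4.5]
width: 0.197
finger_force: 45.0
```

Request:
send_rows:
  moves:
    - [15,0,0,-0.01,0,0,0]
    - [15,0,0,-0.04,0,0,0]
    - [15,0,0,-0.09,0,0,0]
    - [15,0,0,-0.14,0,0,0]
    - [15,0,0,-0.19,0,0,0]
    - [15,0.0,0.0,-0.22,0,0,0]
    - [15,0,0,-0.23,0,0,0]
    - [15,0,0,-0.23,0,0,0]

```text
time: 12.23
tcp_pos: [0.451, -0.1556, 0.1515]
tool_rot: [179.9, 0.0, 74.8]
ft_force: [0.6, 0.2, -1.7]
width: 0.2
finger_force: 45.0
```

```bash
cat > rod.py <<'E'
from h import *
T,s=pose(); print(s["time"],s["tcp_pos"].round(4),s["tool_rot"].round(2),s["ft_force"].round(1),s["width"])
inv=np.linalg.inv(T)
for n in("wrist","scene","top"):
    p,d=imaging.snapshot(n); cv2.imwrite(f"r_{n}.png",p)
    P=cloud(n,d,T); Q=(np.c_[P,np.ones(len(P))]@inv.T)[:,:3]
    b=Q[(abs(Q[:,1])<.012)&(abs(Q[:,2]+.019)<.022)&(Q[:,0]>.02)&(Q[:,0]<.22)]
    for x in np.arange(.03,.21,.02):
        k=b[abs(b[:,0]-x)<.01]
        if len(k)>3: print(n,round(x,2),len(k),"lat",np.median(k[:,1]).round(4),"ztop",np.percentile(k[:,2],15).round(4))
    if len(b): print("xmax",np.sort(b[:,0])[-5:].round(4))
E
python3 rod.py
```

```text
12.2333 [ 0.451  -0.1556  0.1515] [1.799e+02 3.000e-02 7.485e+01] [ 0.6  0.2 -1.7] 0.1999473850840808
wrist 0.03 1862 lat 0.0005 ztop -0.0272
wrist 0.05 1233 lat 0.0009 ztop -0.0249
wrist 0.07 931 lat 0.0005 ztop -0.0219
wrist 0.09 873 lat 0.0004 ztop -0.0218
wrist 0.11 841 lat 0.0004 ztop -0.0217
wrist 0.13 37 lat 0.0004 ztop -0.0212
xmax [0.1209 0.121  0.121  0.1213 0.1218]
scene 0.03 11 lat 0.004 ztop -0.0263
scene 0.05 25 lat 0.003 ztop -0.0256
scene 0.07 20 lat 0.0012 ztop -0.0222
scene 0.09 22 lat 0.0021 ztop -0.0232
scene 0.11 22 lat 0.0021 ztop -0.0228
scene 0.13 21 lat 0.0005 ztop -0.0216
scene 0.15 20 lat 0.0015 ztop -0.0217
scene 0.17 33 lat 0.0027 ztop -0.0282
xmax [0.1743 0.1747 0.1752 0.1753 0.1758]
top 0.07 4 lat 0.0003 ztop -0.0258
top 0.09 17 lat -0.0022 ztop -0.0225
top 0.11 19 lat -0.0012 ztop -0.0247
top 0.13 17 lat -0.0014 ztop -0.0229
top 0.15 18 lat -0.0011 ztop -0.0224
top 0.17 27 lat -0.0011 ztop -0.0289
xmax [0.1747 0.1752 0.1753 0.1754 0.1766]
```

Request:
send_rows:
  moves:
    - [15,0.02,0.01,0,0,0,0]
    - [15,0.06,0.04,0,0,0,-0.02]
    - [15,0.1,0.07,0,0,0,-0.045]
    - [15,0.14,0.1,0.01,0,0,-0.068]
    - [15,0.158,0.107,0.03,0,0,-0.068]
    - [15,0.158,0.107,0.06,0,0,-0.068]
    - [15,0.158,0.107,0.08,0,0,-0.068]
    - [15,0.158,0.107,0.08,0,0,-0.068]

```text
time: 13.05
tcp_pos: [0.5217, -0.0922, 0.1077]
tool_rot: [-179.7, -0.1, 87.0]
ft_force: [0.3, 0.4, -1.7]
width: 0.196
finger_force: 45.0
```

```bash
python3 rod.py | grep -v scene; python3 - <<'E'
from h import *
plan([.5369-.0528*.241,.15-.9986*.241,.110],87)
im=cv2.imread("r_scene.png"); cv2.imwrite("pics/c7.png",cv2.resize(im[120:260,200:420],None,fx=3.5,fy=3.5))
E
```

```text
13.05 [ 0.5217 -0.0922  0.1077] [-1.7968e+02 -1.1000e-01  8.7010e+01] [ 0.3  0.4 -1.7] 0.19560288652534377
wrist 0.03 1862 lat 0.0005 ztop -0.0272
wrist 0.05 1233 lat 0.0005 ztop -0.0249
wrist 0.07 930 lat 0.0005 ztop -0.0218
wrist 0.09 877 lat 0.0004 ztop -0.0219
wrist 0.11 843 lat 0.0004 ztop -0.0218
wrist 0.13 32 lat 0.0002 ztop -0.0211
xmax [0.1208 0.1208 0.1211 0.1212 0.1216]
xmax [0.2181 0.2187 0.2188 0.2198 0.2199]
top 0.03 6 lat -0.0028 ztop -0.0305
top 0.05 20 lat 0.0 ztop -0.0281
top 0.11 13 lat -0.0004 ztop -0.0264
top 0.13 16 lat 0.0008 ztop -0.0264
top 0.15 20 lat 0.0002 ztop -0.0269
top 0.17 28 lat 0.0 ztop -0.032
xmax [0.2184 0.2194 0.2196 0.2197 0.2198]
plan [0.0052 0.0021 0.0013] [-0.0001 -0.      0.0001]
```

View pics/c7.png

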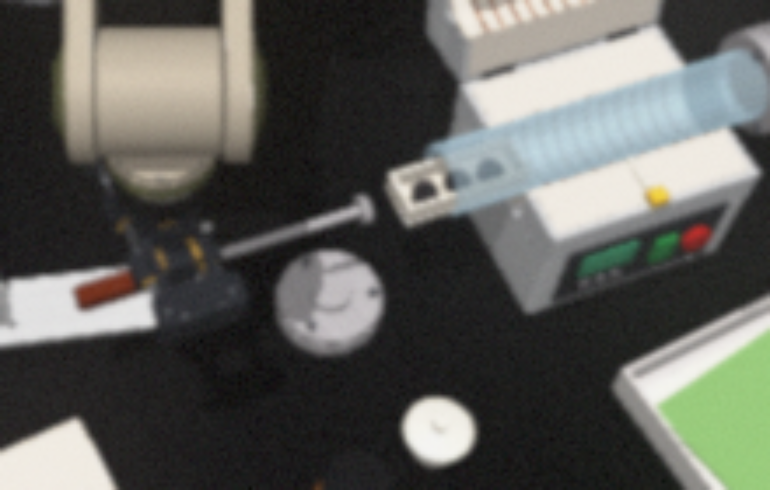

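The scene crop shows the rod's disc at (365,208), lined up with the boat's end at (415,205). Now I'll push.

Request:
send_rows:
  moves:
    - [15,0.01,0.002,0.001,0,0,0]
    - [15,0.025,0.002,0.001,0,0,0]
    - [15,0.04,0.002,0.001,0,0,0]
    - [15,0.05,0.002,0.001,0,0,0]
    - [15,0.055,0.002,0.001,0,0,0]
    - [15,0.06,0.002,0.001,0,0,0]
    - [15,0.07,0.002,0.001,0,0,0]
    - [15,0.08,0.002,0.001,0,0,0]

```text
time: 13.87
tcp_pos: [0.5261, -0.0532, 0.1102]
tool_rot: [180.0, 0.0, 87.1]
ft_force: [0.6, -1.6, -1.0]
width: 0.196
finger_force: 45.0
```

Request:
send_rows:
  moves:
    - [15,0.012,0,0,0,0,0]
    - [15,0.024,0,0,0,0,0]
    - [15,0.036,0,0,0,0,0]
    - [15,0.048,0,0,0,0,0]
    - [15,0.06,0,0,0,0,0]
    - [15,0.072,0,0,0,0,0]
    - [15,0.084,0,0,0,0,0]
    - [15,0.096,0,0,0,0,0]

```text
time: 14.53
tcp_pos: [0.5286, -0.0047, 0.1102]
tool_rot: [-180.0, -0.0, 87.1]
ft_force: [-0.4, -1.9, -1.6]
width: 0.194
finger_force: 45.0
```

```bash
python3 - <<'E'
from h import *
T,s=pose(); print(s["tcp_pos"].round(4),s["tool_rot"].round(2),s["ft_force"].round(1),s["width"])
u=np.array([.0528,.9986]);n=np.array([u[1],-u[0]]);q=s["tcp_pos"][:2]-[.5369,.15]; print("along",q@u,"lat",q@n)
E
```

```text
[ 0.5286 -0.0047  0.1102] [-180.     -0.     87.09] [-0.4 -1.9 -1.6] 0.19385454267429633
along -0.15496194842923164 lat -0.0001519908003776039
```

Request:
send_rows:
  moves:
    - [15,0.015,0,0,0,0,0]
    - [15,0.03,0,0,0,0,0]
    - [15,0.045,0,0,0,0,0]
    - [15,0.06,0,0,0,0,0]
    - [15,0.075,0,0,0,0,0]
    - [15,0.09,0,0,0,0,0]
    - [15,0.105,0,0,0,0,0]
    - [15,0.12,0,0,0,0,0]

```text
time: 15.2
tcp_pos: [0.5316, 0.0553, 0.1102]
tool_rot: [-180.0, -0.0, 87.1]
ft_force: [0.0, -1.7, -1.4]
width: 0.198
finger_force: 45.0
```

```bash
cat > look.py <<'E'
from h import *
import sys
T,s=pose(); print(s["tcp_pos"].round(4),s["tool_rot"].round(2),s["ft_force"].round(1),s["width"])
u=np.array([.0528,.9986]);n=np.array([u[1],-u[0]]);q=s["tcp_pos"][:2]-[.5369,.15]; print("along",q@u,"lat",q@n)
for c in("scene","top"):
    p,_=imaging.snapshot(c)
    cv2.imwrite(f"l_{c}.png",p)
    for t,z in(("boat_centre",.127),("hot_centre",.135),("rod_face",.128)):
        for r in imaging.place_of(c,t)[:4]:
            w=onplane(c,r["location"],z); print(c,t,np.round(r["location"],1),round(r["score"],2),"along",((w[:2]-[.5369,.15])@u).round(4))
a=cv2.imread("l_scene.png")[120:230,290:440]; b=cv2.imread("l_top.png")[150:225,95:215]
f=lambda x,w:cv2.resize(x,(w,int(x.shape[0]*w/x.shape[1])),interpolation=cv2.INTER_CUBIC)
A=f(a,400);B=f(b,400);h=max(A.shape[0],B.shape[0]);pad=lambda x:cv2.copyMakeBorder(x,0,h-x.shape[0],0,0,0)
cv2.imwrite(sys.argv[1],np.hstack([pad(A),pad(B)]))
E
python3 look.py pics/c8.png
```

```text
[0.5316 0.0553 0.1102] [-180.     -0.     87.09] [ 0.  -1.7 -1.4] 0.19829242343491113
along -0.09484737932060679 lat -0.0002703848386345501
scene boat_centre [150.9 289.2] 0.9 along -0.5533
scene boat_centre [113.3 187.3] 0.63 along -0.5827
scene hot_centre [373.5 154.6] 0.81 along 0.1573
top boat_centre [377.8 163. ] 0.82 along -0.5435
top boat_centre [388.3 273.8] 0.75 along -0.5723
top boat_centre [200.9 185.9] 0.42 along 0.0025
top hot_centre [154.1 184.2] 0.6 along 0.147
```

View pics/c8.png

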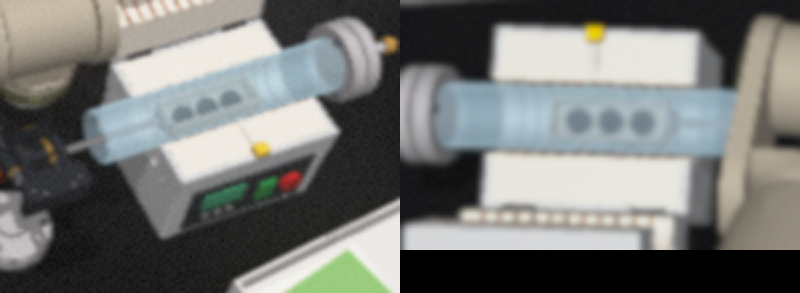

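The crops show the middle tablet (610,122 in the top view on the right) about 14 px short of the thermocouple's column (596). I'll measure that more precisely.

```bash
cat > tab.py <<'E'
from h import *
import json
u=np.array([.0528,.9986]);n=np.array([u[1],-u[0]])
for c,win in(("top",(140,175,200,200)),("scene",(340,140,390,175))):
    p=cv2.imread(f"l_{c}.png"); x0,y0,x1,y1=win; g=cv2.resize(cv2.cvtColor(p,cv2.COLOR_BGR2GRAY)[y0:y1,x0:x1],None,fx=8,fy=8,interpolation=cv2.INTER_CUBIC)
    e=cv2.morphologyEx(cv2.GaussianBlur(g,(0,0),6),cv2.MORPH_BLACKHAT,cv2.getStructuringElement(2,(81,81)))
    m=(e>.55*e.max()).astype(np.uint8); _,_,st,ce=cv2.connectedComponentsWithStats(m)
    for s,k in zip(st[1:],ce[1:]):
        if s[4]>300:
            px=(k+.5)/8-.5+[x0,y0]; w=onplane(c,px,.124); q=w[:2]-[.5369,.15]; print(c,px.round(1),s[4],"along %.4f lat %.4f"%(q@u,q@n))
    h=cv2.cvtColor(p,cv2.COLOR_BGR2HSV); m=(h[...,1]>150)&(abs(h[...,0].astype(int)-26)<8)&(h[...,2]>120)
    _,_,st,ce=cv2.connectedComponentsWithStats(m.astype(np.uint8))
    for s,k in zip(st[1:],ce[1:]):
        if s[4]>5:
            for z in(.135,.145): 
                q=onplane(c,k,z)[:2]-[.5369,.15]; print(c,"yellow",k.round(1),s[4],z,"along %.4f lat %.4f"%(q@u,q@n))
E
python3 tab.py
python3 - <<'E'
from h import *
# tube end points and yellow plug from the earlier wrist picture w3 (depth)
p=cv2.imread("pics/w3.png");d=np.load("w3.npy");T=np.load("w3T.npy");u=np.array([.0528,.9986])
h=cv2.cvtColor(p,cv2.COLOR_BGR2HSV); m=(h[...,1]>150)&(abs(h[...,0].astype(int)-26)<8)&(h[...,2]>120)&(d>0); m[60:]=0;m[:,:200]=0
P=np.array([unproj("wrist",(a,b),d[b,a],T) for b,a in zip(*np.nonzero(m))]); print("plug",len(P),P.mean(0).round(4),"along",((P.mean(0)[:2]-[.5369,.15])@u).round(4))
E
```

```text
top [192.9 175.4] 588 along 0.0300 lat 0.0357
top [188.3 198.5] 589 along 0.0402 lat -0.0376
top yellow [153.  158.9] 21 0.135 along 0.1562 lat 0.0824
top yellow [153.  158.9] 21 0.145 along 0.1533 lat 0.0803
top yellow [ 83.1 183.1] 14 0.135 along 0.3699 lat -0.0009
top yellow [ 83.1 183.1] 14 0.145 along 0.3653 lat -0.0024
scene [341.9 140.3] 550 along 0.1001 lat -0.0931
scene yellow [387.5 175.7] 14 0.135 along 0.1580 lat 0.0754
scene yellow [387.5 175.7] 14 0.145 along 0.1520 lat 0.0804
plug 216 [0.6241 0.2994 0.1455] along 0.1538
```

Request:
send_rows:
  moves:
    - [15,0.006,0,0,0,0,0]
    - [15,0.012,0,0,0,0,0]
    - [15,0.018,0,0,0,0,0]
    - [15,0.023,0,0,0,0,0]
    - [15,0.027,0,0,0,0,0]
    - [15,0.027,0,0,0,0,0]
    - [15,0.027,0,0,0,0,0]

```text
time: 16.18
tcp_pos: [0.5323, 0.0683, 0.1102]
tool_rot: [-180.0, -0.0, 87.1]
ft_force: [0.3, -0.0, -1.1]
width: 0.192
finger_force: 45.0
```

```bash
python3 look.py pics/c9.png | head -2; python3 - <<'E'
from h import *
u=np.array([.0528,.9986]);n=np.array([u[1],-u[0]])
p=cv2.imread("l_top.png"); g=cv2.cvtColor(p,cv2.COLOR_BGR2GRAY)
print(g[186,138:182].tolist()); print(g[187,138:182].tolist())
for px in(150,154,158): print(px,[( (onplane("top",(px,186.5),.124)[:2]-[.5369,.15])@v).round(4) for v in(u,n)])
E
```

```text
[0.5323 0.0683 0.1102] [-1.800e+02 -2.000e-02  8.711e+01] [ 0.3 -0.  -1.1] 0.19244247572035483
along -0.08180470977875838 lat -0.0003249413276747281
[173, 179, 171, 148, 131, 126, 126, 126, 127, 134, 152, 167, 159, 139, 127, 126, 126, 126, 131, 144, 162, 165, 148, 131, 125, 126, 127, 127, 134, 154, 175, 183, 180, 173, 166, 165, 169, 173, 175, 176, 174, 175, 175, 175]
[173, 180, 174, 155, 137, 129, 127, 127, 130, 139, 157, 169, 162, 144, 131, 127, 126, 126, 132, 147, 165, 167, 149, 132, 126, 126, 126, 127, 136, 156, 176, 181, 178, 171, 166, 166, 170, 176, 177, 177, 176, 177, 178, 177]
150 [np.float64(0.1625), np.float64(-0.0036)]
154 [np.float64(0.1499), np.float64(-0.0032)]
158 [np.float64(0.1374), np.float64(-0.0028)]
```

Request:
send_rows:
  moves:
    - [15,0.003,0,0,0,0,0]
    - [15,0.006,0,0,0,0,0]
    - [15,0.006,0,0,0,0,0]
    - [15,0.006,0,0,0,0,0]

```text
time: 16.92
tcp_pos: [0.5324, 0.0711, 0.1102]
tool_rot: [-180.0, -0.0, 87.1]
ft_force: [0.3, -0.6, -1.2]
width: 0.197
finger_force: 45.0
```

Request:
send_rows:
  moves:
    - [15,-0.01,0,0,0,0,0]
    - [15,-0.04,0,0,0,0,0]
    - [15,-0.08,0,0,0,0,0]
    - [15,-0.12,0,0,0,0,0]
    - [15,-0.17,0,0,0,0,0]
    - [15,-0.22,0,0,0,0,0]
    - [15,-0.27,0,0,0,0,0]
    - [15,-0.32,0,0,0,0,0]

```text
time: 17.58
tcp_pos: [0.5241, -0.0902, 0.1103]
tool_rot: [180.0, -0.0, 87.1]
ft_force: [0.5, -0.0, -1.3]
width: 0.2
finger_force: 45.0
```

```bash
python3 rod.py | grep -v -e scene -e top; python3 - <<'E'
from h import *
u=np.array([.0528,.9986])
p,_=imaging.snapshot("top"); cv2.imwrite("l_top.png",p); g=cv2.cvtColor(p,cv2.COLOR_BGR2GRAY); r=g[185:189].mean(0)
print(r[138:182].astype(int).tolist())
plan([.451,-.1556,.151],74.85)
E
```

```text
17.5833 [ 0.5241 -0.0902  0.1103] [ 1.7999e+02 -1.0000e-02  8.7090e+01] [ 0.5 -0.  -1.3] 0.2004306186369115
xmax [0.121  0.121  0.1213 0.1215 0.1218]
xmax [0.1706 0.1708 0.1714 0.1721 0.1725]
xmax [0.1725 0.1728 0.1728 0.1733 0.1736]
[178, 175, 158, 140, 130, 126, 127, 129, 136, 153, 168, 165, 147, 132, 127, 126, 127, 131, 144, 162, 168, 156, 137, 128, 126, 126, 128, 135, 153, 173, 182, 180, 174, 180, 192, 194, 195, 198, 200, 198, 195, 196, 200, 201]
plan [-0.1404 -0.1392 -0.0818] [-0.0001 -0.0001  0.0675]
```

Request:
send_rows:
  moves:
    - [15,-0.02,0,-0.03,0,0,0]
    - [15,-0.05,-0.03,-0.06,0,0,0.01]
    - [15,-0.09,-0.07,-0.082,0,0,0.03]
    - [15,-0.13,-0.11,-0.082,0,0,0.05]
    - [15,-0.14,-0.137,-0.082,0,0,0.0675]
    - [15,-0.1404,-0.1392,-0.082,0,0,0.0675]
    - [15,-0.1404,-0.1392,-0.082,0,0,0.0675]
    - [15,-0.1404,-0.1392,-0.082,0,0,0.0675]

```text
time: 18.45
tcp_pos: [0.4519, -0.1546, 0.1513]
tool_rot: [180.0, -0.0, 75.1]
ft_force: [0.3, -0.2, -1.0]
width: 0.198
finger_force: 45.0
```

```bash
python3 - <<'E'
from h import *
print(pose()[1]["tcp_pos"],pose()[1]["tool_rot"]); plan([.451,-.1556,.037],74.85)
E
```

```text
[ 0.45191332 -0.154551    0.15128543] [ 1.79977020e+02 -1.03507041e-02  7.50789374e+01]
plan [-0.0025 -0.0013  0.2286] [ 0.0001 -0.0001  0.0013]
```

Request:
send_rows:
  moves:
    - [15,-0.0025,-0.001,0.04,0,0,0.001]
    - [15,-0.0025,-0.001,0.09,0,0,0.001]
    - [15,-0.0025,-0.001,0.14,0,0,0.001]
    - [15,-0.0025,-0.001,0.18,0,0,0.001]
    - [15,-0.0025,-0.001,0.205,0,0,0.001]
    - [15,-0.0025,-0.001,0.22,0,0,0.001]
    - [15,-0.0025,-0.001,0.227,0,0,0.001]
    - [15,-0.0025,-0.001,0.227,0,0,0.001]

```text
time: 19.12
tcp_pos: [0.4508, -0.156, 0.0374]
tool_rot: [-180.0, -0.0, 74.8]
ft_force: [0.4, -0.3, -1.6]
width: 0.197
finger_force: 45.0
```

Request:
send_rows:
  moves:
    - [15,0,0,0.0014,0,0,0]
    - [15,0,0,0.0028,0,0,0]
    - [15,0,0,0.0028,0,0,0]
    - [15,0,0,0.0028,0,0,0]

```text
time: 19.45
tcp_pos: [0.4506, -0.1565, 0.0368]
tool_rot: [179.9, 0.0, 74.8]
ft_force: [-0.1, -0.9, -1.0]
width: 0.195
finger_force: 45.0
```

Request:
send_rows:
  moves:
    - [18,0,0,0,0,0,0]
    - [22,0,0,0,0,0,0]
    - [28,0,0,0,0,0,0]
    - [36,0,0,0,0,0,0]
    - [44,0,0,0,0,0,0]
    - [50,0,0,0,0,0,0]
    - [50,0,0,0,0,0,0]
    - [50,0,0,0,0,0,0]
  force: 5

```text
time: 20.12
tcp_pos: [0.4504, -0.1564, 0.0363]
tool_rot: [-180.0, -0.0, 74.8]
ft_force: [0.3, -0.7, 0.4]
width: 0.572
finger_force: 0.0
```

Request:
send_rows:
  moves:
    - [50,0,0,-0.03,0,0,0]
    - [50,0,0,-0.08,0,0,0]
    - [50,0,0,-0.15,0,0,0]
    - [50,0,0,-0.22,0,0,0]
    - [50,0,0,-0.29,0,0,0]
    - [50,0,0,-0.31,0,0,0]
    - [50,0,0,-0.31,0,0,0]

```text
time: 20.7
tcp_pos: [0.4513, -0.1569, 0.194]
tool_rot: [179.7, 0.1, 74.8]
ft_force: [-0.5, -0.7, 1.0]
width: 0.566
finger_force: 0.0
```

```bash
python3 - <<'E'
from h import *
T,s=pose(); print(s["time"],s["tcp_pos"],s["tool_rot"],s["width"])
p,d=imaging.snapshot("wrist"); cv2.imwrite("w9.png",p); np.save("w9.npy",d)
hsv=cv2.cvtColor(p,cv2.COLOR_BGR2HSV); m=(hsv[...,1]>120)&(p[...,2].astype(int)>p[...,0].astype(int)+25)&(d>0)
m[:,:225]=0;m[:,290:]=0;m[280:]=0
H=np.array([unproj("wrist",(u,v),d[v,u],T) for v,u in zip(*np.nonzero(m))]); k=H[(H[:,2]>.05)&(H[:,2]<.072)]
print(len(k),np.percentile(k[:,2],[5,50,95]).round(4),cv2.minAreaRect(k[:,:2].astype(np.float32)))
P=cloud("wrist",d,T); c=np.array([.4482,-.1658]);a=np.radians(74.8);u=np.array([np.cos(a),np.sin(a)]);n=np.array([u[1],-u[0]]); q=P[:,:2]-c
j=(abs(q@n)<.006)&(P[:,2]>.05)&(P[:,2]<.063)&(q@u>.07)&(q@u<.175); print("shaft z",np.percentile(P[j,2],80),"slope",np.polyfit((q@u)[j],P[j,2],1)[0],j.sum())
plan([.60,.12,.28],87)
E
```

```text
20.7 [ 0.45130487 -0.15693145  0.19401089] [1.79676148e+02 1.04588692e-01 7.47625736e+01] 0.5659902781118343
1940 [0.0606 0.0628 0.064 ] ((0.4483713209629059, -0.16762512922286987), (0.1189451590180397, 0.016768578439950943), 75.00216674804688)
shaft z 0.058192040920878804 slope -4.927229647207429e-05 979
plan [ 0.612   0.1433 -0.1763] [ 0.0006  0.0003 -0.068 ]
```

Request:
send_rows:
  moves:
    - [50,0.06,0.02,-0.05,0,0,0]
    - [50,0.13,0.04,-0.1,0,0,-0.02]
    - [50,0.2,0.06,-0.15,0,0,-0.045]
    - [50,0.27,0.08,-0.17,0,0,-0.068]
    - [50,0.34,0.1,-0.17,0,0,-0.068]
    - [50,0.41,0.12,-0.17,0,0,-0.068]
    - [50,0.48,0.138,-0.17,0,0,-0.068]
    - [50,0.55,0.138,-0.17,0,0,-0.068]

```text
time: 21.42
tcp_pos: [0.5903, 0.0922, 0.2735]
tool_rot: [-179.8, 0.0, 87.0]
ft_force: [0.8, -0.1, -0.5]
width: 0.568
finger_force: 0.0
```

Request:
send_rows:
  moves:
    - [50,0.07,-0.015,0,0,0,0]
    - [50,0.14,-0.03,0,0,0,0]
    - [50,0.2,-0.045,0,0,0,0]
    - [50,0.22,-0.048,0,0,0,0]
    - [50,0.22,-0.048,0,0,0,0]
    - [50,0.22,-0.048,0,0,0,0]

```text
time: 21.92
tcp_pos: [0.5712, 0.2013, 0.2749]
tool_rot: [-179.9, 0.1, 87.0]
ft_force: [-0.3, -0.6, -0.8]
width: 0.569
finger_force: 0.0
```

```bash
python3 - <<'E'
from h import *
T,s=pose(); print(s["time"],s["tcp_pos"],s["tool_rot"])
p,d=imaging.snapshot("wrist"); cv2.imwrite("pics/w10.png",p); np.save("w10.npy",d); np.save("w10T.npy",T)
u=np.array([.0528,.9986]);n=np.array([u[1],-u[0]])
# top-down rectified view: 1 px/mm at tablet height, along 0..0.22, lat +-0.1
K=np.array(CI["wrist"]["camera_matrix"]); M=np.linalg.inv(T@np.array(CI["wrist"]["tool_from_camera"]))
def rectify(z):
    A,B=np.meshgrid(np.arange(.06,.26,.0005),np.arange(-.06,.1,.0005)); W=np.array([.5369,.15])+A[...,None]*u+B[...,None]*n
    C=np.concatenate([W,np.full(A.shape+(1,),z),np.ones(A.shape+(1,))],-1)@M.T; x,y,zz=C[...,0],-C[...,1],-C[...,2]
    r=np.hypot(x,y); f=np.arctan2(r,zz)/r*K[0,0]; return cv2.remap(p,(x*f+K[0,2]).astype(np.float32),(y*f+K[1,2]).astype(np.float32),1)
R1=rectify(.124)
for k in range(0,400,40): cv2.line(R1,(k,0),(k,8),(0,0,255),1)
cv2.line(R1,(190,0),(190,320),(0,255,0),1)
cv2.imwrite("pics/c10.png",cv2.resize(R1,(800,640)[:2] if False else (750,600)))
E
```

```text
21.9167 [0.57116121 0.20134623 0.27492041] [-1.79884634e+02  5.16517719e-02  8.70221406e+01]
```

View pics/c10.png

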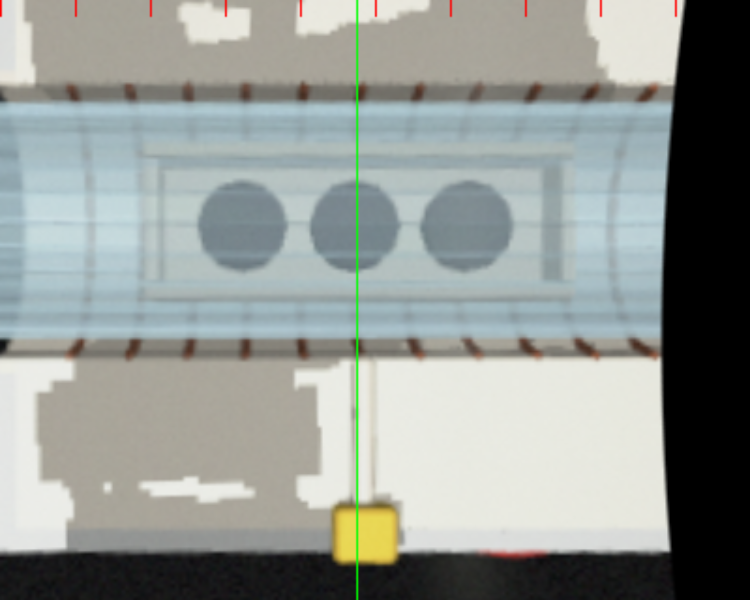

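The rectified wrist view shows the middle tablet at (355,226). The green line at x=357 marks the 155 mm position, so the boat is within about 1 mm of the hot centre. The rod measured back in its rest and the gripper is clear, so I'm handing in.

```bash
python3 -c "
from station import workorder; print(workorder.hand_in())"
```

```text
the job is handed in; nothing more can be done
None
```

I handed the job in after about 22 s of robot time: the boat sits level in the tube, about 1 mm from the hot centre by the wrist camera, and the rod is back in its rest with the gripper clear.

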